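Put the spectrophotometer's isolator back in service

TASK

One of the three bench isolators is switched off and locked off with a red pin. Pull the pin straight up out of its sleeve and stand it in the steel beaker, lowering it nearly to the bottom before you let go; then throw that isolator's red T-handle fully over to ON (leaning away from the robot). Keep the other two isolators on, keep the beaker upright, and leave the amber bottle and the small glass jar where they are.

Things in the scene. Friction and masses are not known exactly. Their poses are not given: they have to be found in the camera images.
- isolator_a: the locked-off isolator, fixed, the only one with a red pin: grey base 130 (its x) x 100 (y) x 12 mm, yellow housing 110 x 40 mm, 50 mm high. Origin on the bench; +x is the ON side, pointing away from the robot (yaw within 0.2 rad), z up. Its T-handle turns about the y direction at x = 0, y = -12, z = 50 mm
- sleeve_a (a point): mouth of isolator_a's steel lock-off sleeve (26 x 26 mm outside), centre of the hole, 65 mm above the bench, at x = 0, y = +22 mm in the isolator's frame. The hole is square, 14 mm wide, 45 mm deep; the red pin stands in it at the start
- lever_a (a joint): angle of isolator_a's T-handle: 0 = OFF (leaning 0.6 rad towards the isolator's -x, the robot side), 0.6 = upright, 1.2 = ON (leaning 0.6 rad to +x). It is weighted (250 g, steel under red plastic): it rests at either end and falls home by itself past upright; pushing it over takes about 2 N at the cross-bar. While the pin is in its sleeve the bar strikes the pin before upright
- handle_a (a point): middle of the red cross-bar of isolator_a's T-handle. The bar is 20 mm thick and 80 mm long along the isolator's y, 75 mm from the pivot on a 10 mm shaft. In the isolator's frame: OFF x = -42, z = 112 mm; upright x = 0, z = 125 mm; ON x = +42, z = 112 mm. Closed fingertips can push it from its -x side
- isolator_b: a second isolator of the same build as isolator_a, switched on, sleeve empty; leave it on
- lever_b (a joint): angle of isolator_b's T-handle, 1.2 = ON, 0 = OFF; starts and must stay ON
- isolator_c: a third isolator of the same build, switched on, sleeve empty; leave it on
- lever_c (a joint): angle of isolator_c's T-handle, 1.2 = ON, 0 = OFF; starts and must stay ON
- pin: the red lock-off pin, loose, 160 mm long, about 60 g, upright at the start in isolator_a's sleeve with its foot 20 mm above the bench. Shank 12 mm diameter, from 101 mm up to its top a grip of 18 mm diameter. Origin at the foot, z along the pin up to the grip's top
- pin_foot (a point): centre of the pin's lower end
- pin_grip (a point): on the pin's axis, 135 mm above its foot: a good place to take it from above, clear of the handles below
- beaker: open round steel beaker, loose, 100 mm tall, rim 76 mm outer diameter, wall 3 mm, about 450 g, floor about 5 mm thick; narrows slightly towards the bottom. Origin at the centre of its underside, z up
- beaker_in (a point): centre of the beaker's inner floor
- bottle: amber glass bottle with a white cap, loose, 64 mm diameter, 140 mm tall; origin under its centre. Bystander
- flask: small clear glass jar with a blue cap, loose, 52 mm diameter, 100 mm tall; origin under its centre. Bystander
Not all that is in view belongs to the job. Of the things shaped like the pin, the red one is meant.

How it is judged:
By the outcome, as a careful person would: the job done as asked, in the order asked, and still so for the second after the job is handed in, with the robot touching nothing.
It also fails if it takes over 58 s, if anything falls off the work surface, if the arm or the gripper's body presses on something with over 40 N, if the wrist force passes 120 N, or if a joint passes its speed limit or range.

ROBOT

A 6-joint arm with a two-finger parallel gripper is mounted at the origin on the work surface. World frame = base frame: x ahead of the robot, y to its left, z up, the work surface at z = 0. Lengths are in m, angles in rad, forces in N, time in s.
With the tool pointing down it reaches from about 0.225 to 0.875 m from the base axis. Payload 3.4 kg.
Tool frame: the origin (TCP) lies on the centre line of the jaws, within the pads' length; the fingertips stand 17 mm ahead of it and the grasp point (between the pads) lies 2 mm behind it; z points along the fingers, y is the line along which they close (so a half turn about z gives the same grasp; the last joint's range is limited). The gripper opens to 85 mm and grips with 20 to 120 N. Pads are 22 mm wide; open, the fingers measure 114 mm over their backs; the gripper's body (76 mm by 85 mm) begins 54 mm behind the grasp point. The pads swing forward as they close: fully open they stand 13 mm farther back than shut.
Start: joints at [-1.412, 0.276, 1.505, -0, 1.361, -0.121], TCP at [0.159, -0.553, 0.217] pointing down, gripper open.
Joint ranges: [-2.89, 2.89], [-0.75, 2.08], [0.22, 2.7], [-1.18, 4.32], [0.11, 2.71], [-2.7, 2.7]. Speed limits (rad/s): [2.57, 2.57, 3.14, 3.14, 3.14, 3.14].

INTERFACE

Orientations are given as [roll, pitch, yaw] about the fixed x, y, z axes, in that order (R = Rz(yaw) Ry(pitch) Rx(roll)).
In Python, from station import manip gives the robot as it stands.
- The arm moves only by the tool arm_command, never from a script. Its argument "motion" is a list of rows, each a list of 3 entries, a list of its own where there are three numbers: the shift along the tool's x, y, z in units of 25 mm (1.0 is 25 mm), then the turn, a rotation vector about the tool's x, y, z in units of 6 degrees (1.0 is 6 degrees), then the opening, from -1 (shut) to 1 (fully open). A call has 1 to 12 rows; each row is the pose to reach, as a shift and turn from the pose commanded when the call began, along the tool's axes at that moment; what a row does not reach only later rows make up. A row lasts 1/10 s, in which the tool goes at most 50 mm and 8.59 degrees, less where a joint would pass 70% of its speed; a pose out of reach is approached as far as the arm can. A call with a gripper value outside its range is refused whole. The fingers move at their own pace and stop on an object; "squeeze" is the grip in N (left out, the last holds). Time passes only in rows, so rows that repeat a pose let the fingers close. It gives the time, the measured TCP pose, the force, the opening and the grip force at its end, in the units of the state.
- manip.get_state(): the state, without advancing time (a new reading comes with each control period).
- manip.get_image(name): name is "scene" or "top" or "wrist"; returns a dict with "image" (420x560x3 uint8, blue, green, red), "vfov" (degrees; the focal length in pixels is half the picture's height over the tangent of half this angle, whatever the lens; pixels are square), "cx", "cy" (the principal point, pixels), "rvec" (rotation vector, rad) and "tvec" (3), from world to camera coordinates, as OpenCV has them; the wrist camera has in their place "T_tool_cam" (4x4, takes a point from camera to tool coordinates, whose origin is the TCP and whose axes are the flange's). Camera axes: x right, y down, z forward; pixel columns grow to the right and rows downward; lengths in m; the calibration is good to about 2 mm. A picture is of the moment at which its call begins: read the wrist's pose just before it. There is no depth.
- manip.finish_job(): hands the job in; it is judged then, once.
The state is a dict: "time_s": time; "joints": joint angles; "joint_velocities": joint speeds; "joint_torque": joint torques, N m; "position": TCP position; "orientation": TCP orientation; "wrist_force": force on the tool from outside, world axes, zero at the start; "wrist_torque": the same for the moment, N m; "gripper_width": finger opening in m; "grasp_force": force on a finger pad.
Only numpy, scipy, OpenCV 4.12 (cv2) and the standard library are available. Lean on these libraries where they do the work, as an engineer would, in place of code of your own. Each camera call takes 0.05 s, during which the arm holds its last target. There are 200 camera calls.

## Working session

There is one attempt and no reset: what is moved stays moved. The work goes in short steps, Python scripts to look and compute and a tool call to move; the robot and the scene stay as the last step left them, time stands still between calls to the robot, and variables do not carry over. Pictures are saved under pics/ and viewed, at most 10 in all, crops included, and the job is handed in when it is done.

Besides the shell and the picture viewer there is one more tool, called after "Emit:" in YAML: its name, and indented under it one key for each argument. arm_command: Moves the arm, as the interface text tells. Its arguments: {"type":"object","properties":{"motion":{"type":"array","items":{"type":"array"}},"squeeze":{"type":"number"}},"required":["motion"]}

```bash
ls; mkdir -p pics
python3 - <<'E'
from station import manip
import cv2,pickle
s=manip.get_state();print(s)
d={}
for n in("scene","top"):
    r=manip.get_image(n);d[n]=r;cv2.imwrite(f"pics/{n}0.png",r["image"]);print(n,r["vfov"],r["cx"],r["cy"],r["rvec"],r["tvec"])
pickle.dump(d,open("d0.pkl","wb"))
E
```

```text
pics
{'time_s': 0.0, 'joints': array([-1.41196394e+00,  2.76586655e-01,  1.50615740e+00,  3.81950697e-05,
        1.36065544e+00, -1.21003132e-01]), 'joint_velocities': array([-0.00088171,  0.00105591,  0.00031055,  0.0003754 ,  0.00200398,
       -0.001264  ]), 'joint_torque': array([ 4.64190889e-04, -4.16774762e+01, -2.45804268e+01, -1.45202762e-04,
        1.11249115e-02,  9.88545906e-06]), 'position': array([ 0.15873274, -0.5520838 ,  0.2158348 ]), 'orientation': array([-3.13980354e+00, -2.55166925e-04,  2.79827293e-01]), 'wrist_force': array([0.14065274, 0.08267502, 0.56015661]), 'wrist_torque': array([-0.04069872,  0.01559455, -0.00276667]), 'grasp_force': 0.0, 'gripper_width': 0.08586227640353732}
scene 49.52186606230271 278.3161585675102 211.09783481350718 [ 2.01215973  1.08194935 -0.54843539] [-0.30359728 -0.19673926  1.45572079]
top 45.51573002873498 280.129172982119 204.59256727600848 [ 2.0371387  -2.18273095  0.23398017] [0.01797048 0.63410394 1.14474616]
```

View pics/scene0.png

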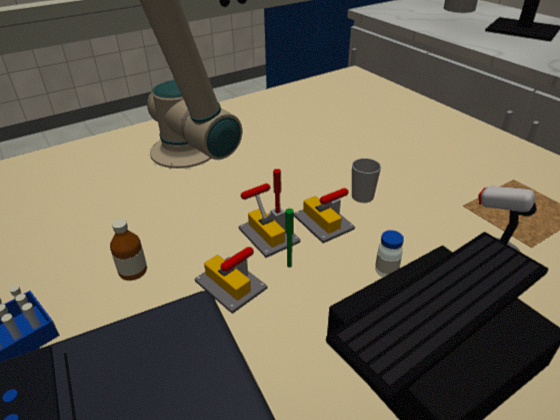

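View pics/top0.png

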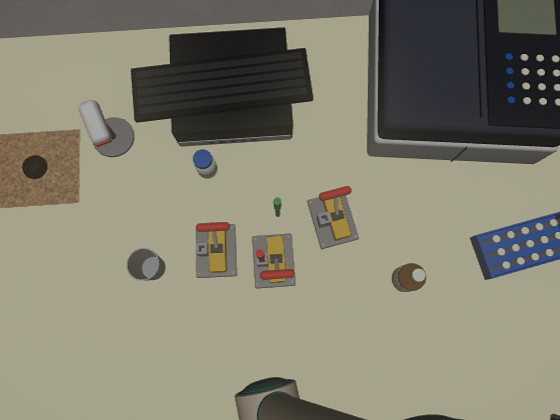

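The scene view shows the red pin (top at about 277,171) in the middle isolator, the beaker at (365,180) and the green decoy pin at (290,238). In the top view the pin is at (260,254), the beaker at (147,265) and the bottle at (410,277). I'll zoom in next.

Run:
```python
import cv2,pickle
d=pickle.load(open("d0.pkl","rb"))
t=d["top"]["image"][185:305,120:320];s=d["scene"]["image"][150:270,230:390]
cv2.imwrite("pics/tc.png",cv2.resize(t,None,fx=4,fy=4,interpolation=cv2.INTER_CUBIC))
cv2.imwrite("pics/sc.png",cv2.resize(s,None,fx=5,fy=5,interpolation=cv2.INTER_CUBIC))
```

```text
(no output)
```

View pics/tc.png

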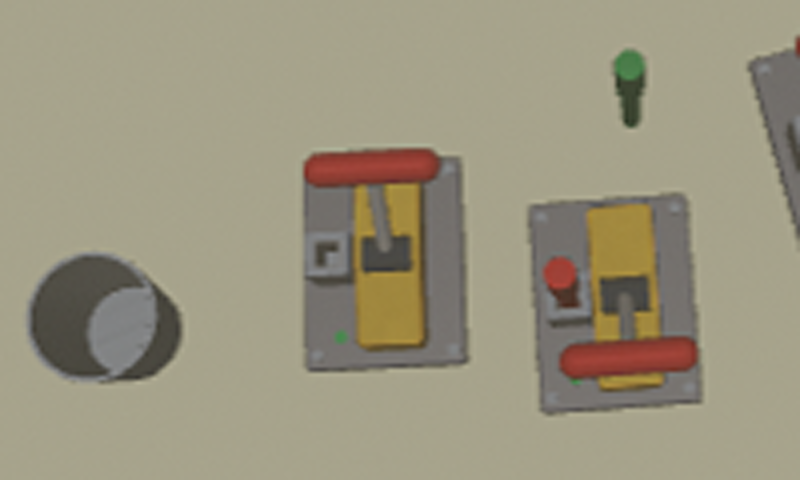

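View pics/sc.png

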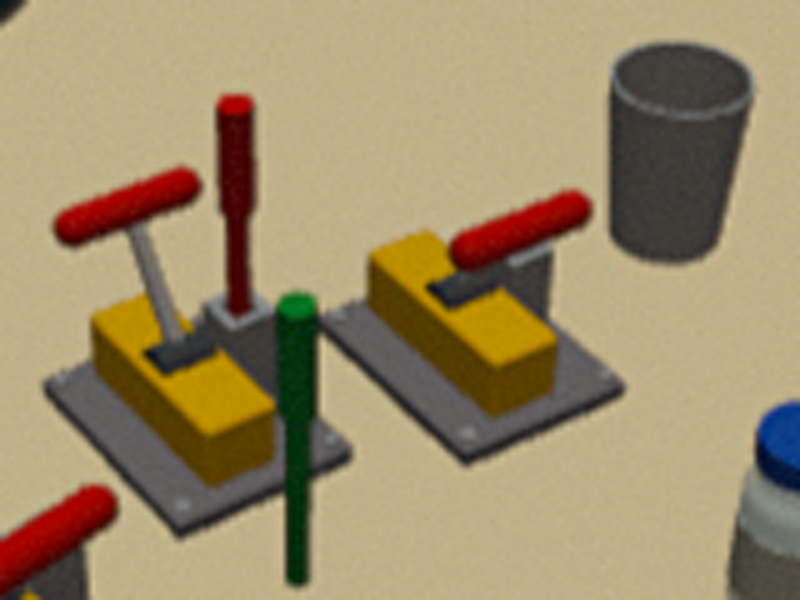

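Enlarged, the pin's top is at top-crop (560,272) and scene-crop (236,105). The beaker's rim centre is at (93,317) and (681,80). The corners of isolator A's base in the top crop are (530,205), (687,195), (700,402) and (543,412).

```bash
cat > h.py <<'E'
import numpy as np,cv2,pickle
from scipy.spatial.transform import Rotation as R
d=pickle.load(open("d0.pkl","rb"))
def ray(n,u,v):
    r=d[n];f=210/np.tan(np.radians(r["vfov"]/2));M=R.from_rotvec(r["rvec"]).as_matrix()
    return -M.T@r["tvec"],M.T@np.array([(u-r["cx"])/f,(v-r["cy"])/f,1])
def atz(n,u,v,z):
    o,k=ray(n,u,v);return o+k*(z-o[2])/k[2]
T=lambda u,v:("top",120+(u+.5)/4-.5,185+(v+.5)/4-.5)
S=lambda u,v:("scene",230+(u+.5)/5-.5,150+(v+.5)/5-.5)
E
python3 - <<'E'
from h import *
np.set_printoptions(precision=4,suppress=True)
print("pin",atz(*T(560,272),.18),atz(*S(236,105),.18))
print("sleeve base", atz(*T(568,305),.065), atz(*S(238,308),.065))
print("beaker",atz(*T(93,317),.1),atz(*S(681,80),.1))
c=np.array([atz(*T(*p),.012) for p in((530,205),(687,195),(700,402),(543,412))]);print("A",c,c.mean(0))
c2=np.array([atz(*S(*p),.012) for p in((46,386),(181,530),(350,452))]);print(c2,(c2[0]+c2[2])/2)
print("A bar",atz(*T(565,362),.112),atz(*T(692,352),.112),atz(*S(65,226),.112),atz(*S(190,182),.112))
print("C bar",atz(*T(312,170),.112),atz(*T(432,165),.112))
print("C base",atz(*T(385,262),.012)); print("green",atz(*T(629,63),.16),atz(*S(297,305),.16),atz(*S(297,580),0))
print("flask",atz("top",203,158,.1),"bottle",atz("top",418,275,.14))
x=c[0]+c[1]-c[2]-c[3];print("yawA",np.arctan2(x[1],x[0]))
E
```

```text
pin [0.5072 0.0271 0.18  ] [0.5115 0.0275 0.18  ]
sleeve base [0.5013 0.0274 0.065 ] [0.5104 0.0274 0.065 ]
beaker [0.5095 0.2991 0.1   ] [0.5149 0.2984 0.1   ]
A [[ 0.5709  0.0489  0.012 ]
 [ 0.5704 -0.0496  0.012 ]
 [ 0.442  -0.0481  0.012 ]
 [ 0.4426  0.0483  0.012 ]] [ 0.5065 -0.0001  0.012 ]
[[ 0.4521 -0.0488  0.012 ]
 [ 0.5774 -0.0481  0.012 ]
 [ 0.5763  0.0473  0.012 ]] [ 0.5142 -0.0008  0.012 ]
A bar [0.4643 0.0296 0.112 ] [ 0.4649 -0.0425  0.112 ] [ 0.4643 -0.038   0.112 ] [0.4663 0.0295 0.112 ]
C bar [0.5843 0.1687 0.112 ] [0.5825 0.0994 0.112 ]
C base [0.5414 0.141  0.012 ]
green [ 0.624  -0.0179  0.16  ] [ 0.6265 -0.0176  0.16  ] [ 0.6237 -0.0153 -0.    ]
flask [0.7543 0.152  0.1   ] bottle [ 0.4385 -0.3175  0.14  ]
yawA -0.0032581116913000707
```

Emit:
arm_command:
  motion:
    - [[4, -4, -3.4], [0, 0, 0], 1]
    - [[19.8, -18.4, -3.4], [0, 0, 2.67], 1]
    - [[19.8, -18.4, -3.4], [0, 0, 2.67], 1]
    - [[19.8, -18.4, -3.4], [0, 0, 2.67], 1]
    - [[19.8, -18.4, -3.4], [0, 0, 2.67], 1]
    - [[19.8, -18.4, -3.4], [0, 0, 2.67], 1]
    - [[19.8, -18.4, -3.4], [0, 0, 2.67], 1]
    - [[19.8, -18.4, -3.4], [0, 0, 2.67], 1]
    - [[19.8, -18.4, -3.4], [0, 0, 2.67], 1]
    - [[19.8, -18.4, -3.4], [0, 0, 2.67], 1]
    - [[19.8, -18.4, -3.4], [0, 0, 2.67], 1]
    - [[19.8, -18.4, -3.4], [0, 0, 2.67], 1]

```text
time_s: 1.3
position: [0.4637, -0.0448, 0.2938]
orientation: [3.141, 0.0, 0.0]
wrist_force: [0.2, -0.1, 0.7]
gripper_width: 0.0856
grasp_force: 0.0
```

Emit:
arm_command:
  motion:
    - [[0, 0, 0], [0, 0, 0], 1]
    - [[0, 0, 0], [0, 0, 0], 1]
    - [[0, 0, 0], [0, 0, 0], 1]

```text
time_s: 1.6
position: [0.4625, -0.0476, 0.2932]
orientation: [3.141, 0.002, -0.0]
wrist_force: [-0.5, -0.1, 0.2]
gripper_width: 0.0852
grasp_force: 0.0
```

Run:
```python
from station import manip
import cv2,pickle
s=manip.get_state();print(s["position"],s["orientation"])
r=manip.get_image("wrist");pickle.dump((s,r),open("w1.pkl","wb"));cv2.imwrite("pics/w1.png",r["image"]);print({k:v for k,v in r.items() if k!="image"})
```

```text
[ 0.46250917 -0.04757564  0.29322618] [ 3.14097506e+00  1.50794549e-03 -4.91542067e-04]
{'vfov': 64.5736569108415, 'cx': 276.7185407011162, 'cy': 209.6712464149901, 'T_tool_cam': array([[ 4.84753182e-05, -9.52716072e-01, -3.03861948e-01,
         7.80213087e-02],
       [ 9.99999718e-01, -1.81511807e-04,  7.28635231e-04,
         1.00036484e-03],
       [-7.49337027e-04, -3.03861898e-01,  9.52715795e-01,
        -1.56916788e-01],
       [ 0.00000000e+00,  0.00000000e+00,  0.00000000e+00,
         1.00000000e+00]])}
```

View pics/w1.png

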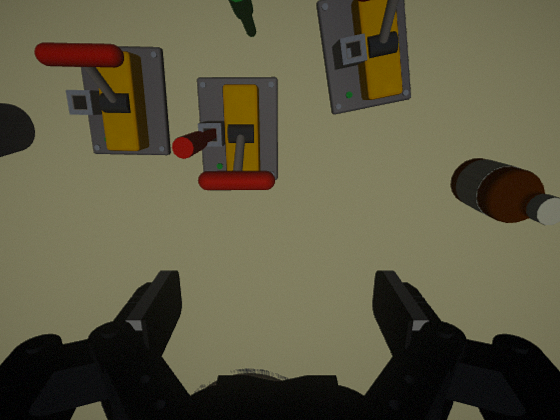

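The wrist view shows the pin's top at (182,148), the sleeve around (212,133), handle A's bar running from (199,181) to (275,180), and part of the beaker at the left edge.

```bash
cat >> h.py <<'E'
def wray(s,r,u,v):
    f=210/np.tan(np.radians(r["vfov"]/2));Q=R.from_euler("xyz",s["orientation"]).as_matrix();C=r["T_tool_cam"]
    return Q@C[:3,3]+s["position"],Q@C[:3,:3]@np.array([(u-r["cx"])/f,(v-r["cy"])/f,1])
def watz(s,r,u,v,z):
    o,k=wray(s,r,u,v);return o+k*(z-o[2])/k[2]
E
python3 - <<'E'
from h import *
w=pickle.load(open("w1.pkl","rb"))
for n,u,v,z in(("pin",182,148,.18),("sleeve",211,133,.065),("barL",202,181,.112),("barR",272,180,.112),("c1",198,78,.012),("c2",277,78,.012),("c3",277,177,.012)):print(n,watz(*w,u,v,z).round(4))
E
```

```text
pin [0.5064 0.0274 0.18  ]
sleeve [0.5086 0.0254 0.065 ]
barL [0.4637 0.0287 0.112 ]
barR [ 0.4648 -0.044   0.112 ]
c1 [0.5702 0.0475 0.012 ]
c2 [ 0.5701 -0.0495  0.012 ]
c3 [ 0.4464 -0.0495  0.012 ]
```

Emit:
arm_command:
  motion:
    - [[1.79, -2.98, 0], [0, 0, 0], 1]
    - [[1.79, -2.98, 0], [0, 0, 0], 1]
    - [[1.79, -2.98, 0], [0, 0, 0], 1]
    - [[1.79, -2.98, 2], [0, 0, 0], 1]
    - [[1.79, -2.98, 3], [0, 0, 0], 1]
    - [[1.79, -2.98, 3], [0, 0, 0], 1]
    - [[1.79, -2.98, 3], [0, 0, 0], 1]
    - [[1.79, -2.98, 3], [0, 0, 0], 1]

```text
time_s: 2.45
position: [0.5092, 0.0266, 0.2206]
orientation: [3.141, -0.004, -0.001]
wrist_force: [0.2, -1.0, 0.4]
gripper_width: 0.0853
grasp_force: 0.0
```

Run:
```python
from station import manip
import cv2,pickle
s=manip.get_state();print(s["position"],s["orientation"])
r=manip.get_image("wrist");pickle.dump((s,r),open("w2.pkl","wb"));cv2.imwrite("pics/w2.png",r["image"])
```

```text
[0.50918129 0.02657591 0.22064766] [ 3.14097844e+00 -3.60166349e-03 -1.29790395e-03]
```

View pics/w2.png

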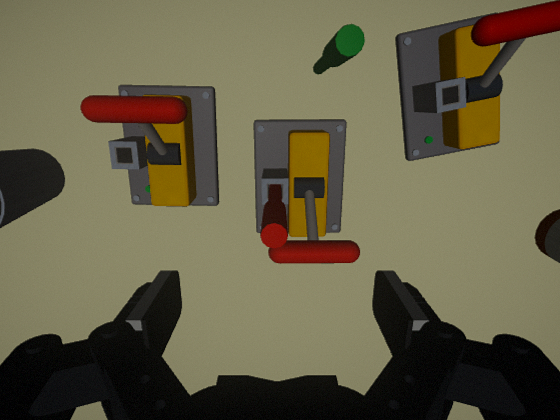

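The pin's top is at (274,236), midway between the fingers. I'll descend and grip.

Emit:
arm_command:
  motion:
    - [[-0.05, 0, 1], [0, 0, 0], 1]
    - [[-0.05, 0, 2], [0, 0, 0], 1]
    - [[-0.05, 0, 2.7], [0, 0, 0], 1]
    - [[-0.05, 0, 2.7], [0, 0, 0], 0.5]
    - [[-0.05, 0, 2.7], [0, 0, 0], 0]
    - [[-0.05, 0, 2.7], [0, 0, 0], -0.5]
    - [[-0.05, 0, 2.7], [0, 0, 0], -1]
    - [[-0.05, 0, 2.7], [0, 0, 0], -1]
    - [[-0.05, 0, 2.7], [0, 0, 0], -1]
    - [[-0.05, 0, 2.7], [0, 0, 0], -1]
    - [[-0.05, 0, 2.7], [0, 0, 0], -1]
  squeeze: 40

```text
time_s: 3.6
position: [0.5078, 0.0276, 0.1523]
orientation: [3.141, -0.003, 0.0]
wrist_force: [0.1, 0.2, 6.2]
gripper_width: 0.016
grasp_force: 39.1
```

Emit:
arm_command:
  motion:
    - [[0, 0, -0.4], [0, 0, 0], -1]
    - [[0, 0, -0.8], [0, 0, 0], -1]
    - [[0, 0, -1.2], [0, 0, 0], -1]
    - [[0, 0, -1.6], [0, 0, 0], -1]
    - [[0, 0, -2.1], [0, 0, 0], -1]
    - [[0, 0, -2.8], [0, 0, 0], -1]
    - [[0, 0, -3.6], [0, 0, 0], -1]
    - [[0, 0, -4.4], [0, 0, 0], -1]
    - [[0, 0, -5.2], [0, 0, 0], -1]
    - [[0, 0, -5.8], [0, 0, 0], -1]
    - [[0, 0, -6], [0, 0, 0], -1]
    - [[0, 0, -6], [0, 0, 0], -1]

```text
time_s: 4.8
position: [0.5071, 0.0277, 0.3022]
orientation: [3.141, -0.002, 0.0]
wrist_force: [-0.8, 0.1, -0.9]
gripper_width: 0.0161
grasp_force: 39.2
```

Run:
```python
from station import manip
import cv2,pickle,numpy as np
s=manip.get_state();print(s["position"],s["orientation"],s["wrist_force"],s["grasp_force"])
a=manip.get_image("scene")["image"];b=manip.get_image("wrist");pickle.dump((s,b),open("w3.pkl","wb"))
cv2.imwrite("pics/m3.png",np.vstack([cv2.resize(a[90:230,200:400],(800,560))[::1,:][:560]])[:560])
cv2.imwrite("pics/w3.png",b["image"])
```

```text
[0.50707684 0.02766402 0.30216968] [ 3.14135681e+00 -1.78507189e-03  1.80764257e-04] [-0.84266894  0.06483877 -0.87964644] 39.17279331879399
```

View pics/m3.png

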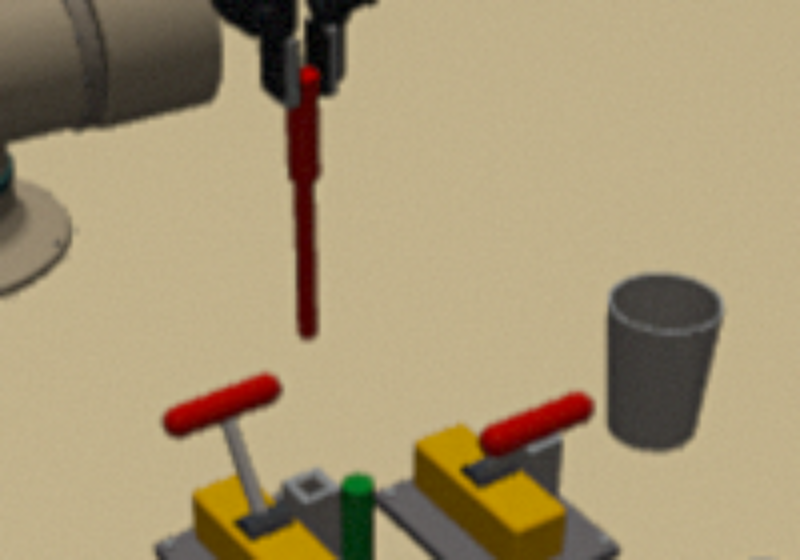

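The pin hangs upright and clear of the sleeve, with its foot at crop (308,335), and handle A is still at OFF. I'll carry it over to the beaker.

Emit:
arm_command:
  motion:
    - [[0.12, -1, 0], [0, 0, 0], -1]
    - [[0.12, -2.2, 0], [0, 0, 0], -1]
    - [[0.12, -3.5, 0], [0, 0, 0], -1]
    - [[0.12, -4.9, 0], [0, 0, 0], -1]
    - [[0.12, -6.3, 0], [0, 0, 0], -1]
    - [[0.12, -7.7, 0], [0, 0, 0], -1]
    - [[0.12, -9, 0], [0, 0, 0], -1]
    - [[0.12, -10, 0], [0, 0, 0], -1]
    - [[0.12, -10.6, 0], [0, 0, 0], -1]
    - [[0.12, -10.85, 0], [0, 0, 0], -1]
    - [[0.12, -10.85, 0], [0, 0, 0], -1]
    - [[0.12, -10.85, 0], [0, 0, 0], -1]

```text
time_s: 6.1
position: [0.5098, 0.2978, 0.301]
orientation: [3.14, 0.0, -0.001]
wrist_force: [0.8, -0.2, -0.7]
gripper_width: 0.0156
grasp_force: 39.2
```

Run:
```python
from station import manip
import cv2,pickle
s=manip.get_state();print(s["position"],s["orientation"],s["grasp_force"])
r=manip.get_image("wrist");pickle.dump((s,r),open("w4.pkl","wb"));cv2.imwrite("pics/w4.png",r["image"])
```

```text
[0.50976917 0.29783736 0.3009748 ] [ 3.14035790e+00  3.80560447e-04 -6.56485724e-04] 39.21305455631227
```

View pics/w4.png

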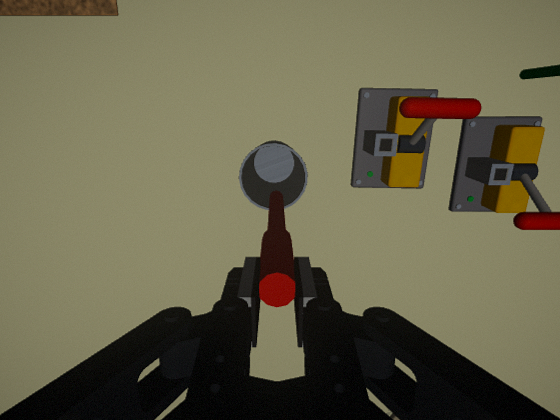

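The wrist view shows the rim spanning x 239–307 and y 141–208, so it is centred near (273,175). The pin's foot is at about (277,197).

Run:
```python
from h import *
w=pickle.load(open("w4.pkl","rb"))
print(watz(*w,273,175,.1),watz(*w,274,163,.005),watz(*w,277,197,.17))
```

```text
[0.51337859 0.30038241 0.1       ] [0.5102967  0.29984986 0.005     ] [0.50786514 0.29620425 0.17      ]
```

Emit:
arm_command:
  motion:
    - [[0.1, -0.12, 0.5], [0, 0, 0], -1]
    - [[0.1, -0.12, 1.2], [0, 0, 0], -1]
    - [[0.1, -0.12, 2], [0, 0, 0], -1]
    - [[0.1, -0.12, 2.8], [0, 0, 0], -1]
    - [[0.1, -0.12, 3.6], [0, 0, 0], -1]
    - [[0.1, -0.12, 4.4], [0, 0, 0], -1]
    - [[0.1, -0.12, 5.1], [0, 0, 0], -1]
    - [[0.1, -0.12, 5.6], [0, 0, 0], -1]
    - [[0.1, -0.12, 6], [0, 0, 0], -1]
    - [[0.1, -0.12, 6.2], [0, 0, 0], -1]
    - [[0.1, -0.12, 6.3], [0, 0, 0], -1]
    - [[0.1, -0.12, 6.3], [0, 0, 0], -1]

```text
time_s: 7.35
position: [0.5125, 0.302, 0.1439]
orientation: [-3.141, -0.001, 0.0]
wrist_force: [0.5, -0.1, -0.4]
gripper_width: 0.0161
grasp_force: 39.2
```

Emit:
arm_command:
  motion:
    - [[0, 0, 0.15], [0, 0, 0], -1]
    - [[0, 0, 0.15], [0, 0, 0], -1]
    - [[0, 0, 0.15], [0, 0, 0], -0.5]
    - [[0, 0, 0.15], [0, 0, 0], -0.4]
    - [[0, 0, 0.15], [0, 0, 0], -0.3]
    - [[0, 0, 0.15], [0, 0, 0], 0]
    - [[0, 0, 0.15], [0, 0, 0], 0.3]
    - [[0, 0, 0.15], [0, 0, 0], 0.6]
    - [[0, 0, 0.15], [0, 0, 0], 1]
    - [[0, 0, 0.15], [0, 0, 0], 1]
    - [[0, 0, 0.15], [0, 0, 0], 1]
    - [[0, 0, 0.15], [0, 0, 0], 1]

```text
time_s: 8.55
position: [0.5122, 0.3019, 0.1399]
orientation: [3.141, -0.0, 0.0]
wrist_force: [0.1, 0.1, -0.0]
gripper_width: 0.0857
grasp_force: 0.0
```

Emit:
arm_command:
  motion:
    - [[0, 0, -0.5], [0, 0, 0], 1]
    - [[0, 0, -1], [0, 0, 0], 1]
    - [[0, 0, -1.7], [0, 0, 0], 1]
    - [[0, 0, -2.5], [0, 0, 0], 1]
    - [[0, 0, -3.5], [0, 0, 0], 1]
    - [[0, 0, -4.5], [0, 0, 0], 1]
    - [[0, 0, -4.5], [0, 0, 0], 1]
    - [[0, 0, -4.5], [0, 0, 0], 1]

```text
time_s: 9.35
position: [0.5125, 0.3021, 0.2537]
orientation: [-3.141, -0.002, 0.0]
wrist_force: [-1.6, 0.5, -0.5]
gripper_width: 0.0856
grasp_force: 0.0
```

Run:
```python
from station import manip
import cv2
s=manip.get_state();print(s["position"],s["orientation"],s["wrist_force"])
cv2.imwrite("pics/s5.png",manip.get_image("scene")["image"])
```

```text
[0.51253701 0.30205435 0.25369396] [-3.14075833e+00 -2.20353020e-03  1.78811257e-04] [-1.6087194   0.47529811 -0.46789668]
```

View pics/s5.png

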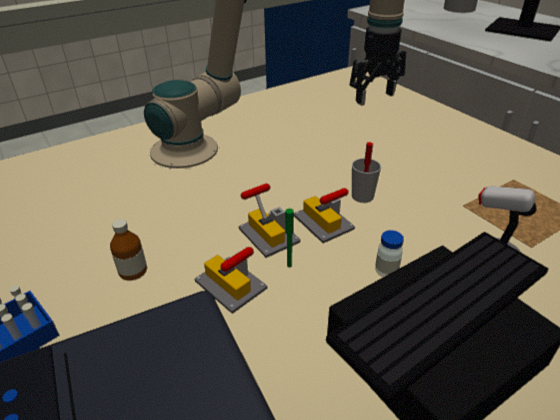

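The pin stands in the beaker at (368,160), the beaker is upright and everything else is undisturbed. Next I'll go in front of handle A with the fingers closed.

Emit:
arm_command:
  motion:
    - [[-0.4, 1.2, 0], [0, 0, 0], 1]
    - [[-0.8, 2.6, 0], [0, 0, 0], 0]
    - [[-1.4, 4.2, 0], [0, 0, 0], -1]
    - [[-1.9, 5.8, 0], [0, 0, 0], -1]
    - [[-2.4, 7.4, 0], [0, 0, 0], -1]
    - [[-2.9, 9, 0], [0, 0, 0], -1]
    - [[-3.4, 10.6, 0], [0, 0, 0], -1]
    - [[-3.7, 11.8, 0], [0, 0, 0], -1]
    - [[-3.9, 12.4, 0], [0, 0, 0], -1]
    - [[-3.9, 12.4, 0], [0, 0, 0], -1]
    - [[-3.9, 12.4, 0], [0, 0, 0], -1]
    - [[-3.9, 12.4, 0], [0, 0, 0], -1]
  squeeze: 40

```text
time_s: 10.6
position: [0.4148, -0.0072, 0.252]
orientation: [-3.141, 0.001, 0.001]
wrist_force: [-0.2, -0.4, 0.3]
gripper_width: 0.0001
grasp_force: 0.0
```

Descend to TCP z of about 0.117 (tips at about 0.10).

Emit:
arm_command:
  motion:
    - [[0, 0, 1], [0, 0, 0], -1]
    - [[0, 0, 2.2], [0, 0, 0], -1]
    - [[0, 0, 3.4], [0, 0, 0], -1]
    - [[0, 0, 4.4], [0, 0, 0], -1]
    - [[0, 0, 5.1], [0, 0, 0], -1]
    - [[0, 0, 5.4], [0, 0, 0], -1]
    - [[0, 0, 5.4], [0, 0, 0], -1]
    - [[0, 0, 5.4], [0, 0, 0], -1]

```text
time_s: 11.4
position: [0.4156, -0.0078, 0.118]
orientation: [3.141, -0.001, 0.001]
wrist_force: [0.1, 0.0, -0.2]
gripper_width: -0.0
grasp_force: 0.0
```

Emit:
arm_command:
  motion:
    - [[0.4, 0, 0], [0, 0, 0], -1]
    - [[0.8, 0, 0], [0, 0, 0], -1]
    - [[1.2, 0, 0], [0, 0, 0], -1]
    - [[1.6, 0, 0], [0, 0, 0], -1]
    - [[2, 0, 0], [0, 0, 0], -1]
    - [[2.3, 0, 0], [0, 0, 0], -1]
    - [[2.6, 0, 0], [0, 0, 0], -1]
    - [[2.9, 0, 0], [0, 0, 0], -1]
    - [[3.1, 0, 0], [0, 0, 0], -1]
    - [[3.1, 0, 0], [0, 0, 0], -1]

```text
time_s: 12.4
position: [0.4931, -0.0082, 0.1174]
orientation: [3.141, -0.0, 0.0]
wrist_force: [-0.3, 0.7, -0.0]
gripper_width: 0.0004
grasp_force: 0.0
```

Emit:
arm_command:
  motion:
    - [[0.2, 0, 0], [0, 0, 0], -1]
    - [[0.4, 0, 0], [0, 0, 0], -1]
    - [[0.6, 0, 0], [0, 0, 0], -1]
    - [[0.8, 0, 0], [0, 0, 0], -1]
    - [[1, 0, 0], [0, 0, 0], -1]
    - [[1, 0, 0], [0, 0, 0], -1]

```text
time_s: 13.0
position: [0.5183, -0.0082, 0.1175]
orientation: [3.141, -0.001, 0.0]
wrist_force: [-0.1, -0.3, 0.0]
gripper_width: -0.0003
grasp_force: 0.0
```

Emit:
arm_command:
  motion:
    - [[-1, 0, 0], [0, 0, 0], -1]
    - [[-2, 0, 0], [0, 0, 0], -1]
    - [[-3.5, 0, 0], [0, 0, 0], -1]
    - [[-4.5, 0, -1], [0, 0, 0], -1]
    - [[-4.5, 0, -3], [0, 0, 0], -1]
    - [[-4.5, 0, -5], [0, 0, 0], -1]
    - [[-4.5, 0, -5.5], [0, 0, 0], -1]
    - [[-4.5, 0, -5.5], [0, 0, 0], -1]
    - [[-4.5, 0, -5.5], [0, 0, 0], -1]

```text
time_s: 13.9
position: [0.4041, -0.0079, 0.2542]
orientation: [-3.141, 0.001, 0.0]
wrist_force: [0.3, 0.4, -0.4]
gripper_width: -0.0002
grasp_force: 0.0
```

Run:
```python
from station import manip
import cv2,numpy as np
a=manip.get_image("scene")["image"][130:310,90:430];b=manip.get_image("top")["image"][130:310,110:450]
v=np.vstack([a,b]);cv2.imwrite("pics/f6.png",cv2.resize(v,None,fx=1.65,fy=1.65))
```

```text
(no output)
```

View pics/f6.png

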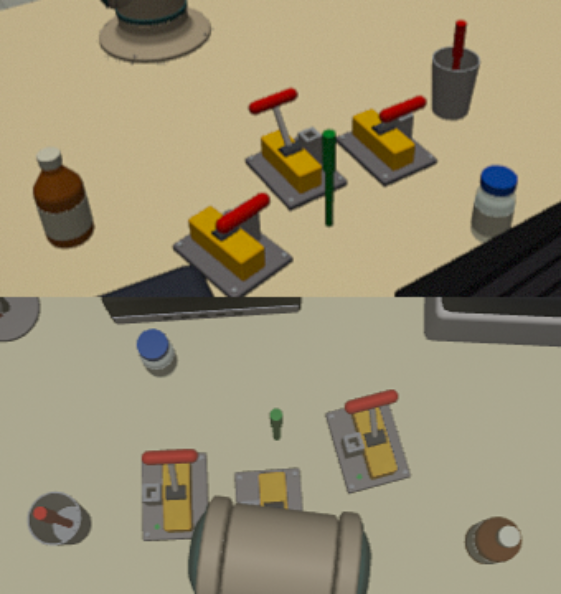

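Surprisingly, handle A still looks OFF (bar at crop (273,100)); the pin, beaker and bystanders are fine. I've used all 10 picture views, so from here I'll check the handle numerically with red-pixel blobs against the projected OFF and ON positions.

```bash
cat >> h.py <<'E'
def reds(im,lo=30):
    im=im.astype(int);m=((im[...,2]>90)&(im[...,1]<.4*im[...,2])&(im[...,0]<.4*im[...,2])).astype(np.uint8)
    n,_,st,c=cv2.connectedComponentsWithStats(m);return [(c[i].round(1).tolist(),st[i].tolist()) for i in range(1,n) if st[i,4]>=lo]
def proj(n,p):
    r=d[n];f=210/np.tan(np.radians(r["vfov"]/2));K=np.array([[f,0,r["cx"]],[0,f,r["cy"]],[0,0,1]])
    return cv2.projectPoints(np.float64([p]),np.float64(r["rvec"]),np.float64(r["tvec"]),K,None)[0].ravel().round(1)
E
python3 - <<'E'
from h import *
from station import manip
print(manip.get_state()["position"])
im=manip.get_image("scene")["image"]
for x in reds(im):print(x)
for n,p in(("off",(.466,-.007,.112)),("up",(.508,-.007,.125)),("on",(.55,-.007,.112)),("tip",(.404,-.008,.237))):print(n,proj("scene",p))
E
```

```text
[ 0.4035435  -0.00785132  0.25322927]
([255.0, 190.0], [241, 184, 29, 13, 153])
([333.6, 194.9], [320, 188, 28, 14, 159])
([236.3, 257.9], [221, 247, 32, 22, 261])
off [254.4 190.9]
up [263.6 195. ]
on [273.6 208.7]
tip [237.7 133.1]
```

Emit:
arm_command:
  motion:
    - [[0, 0, 1.5], [0, 0, 0], -1]
    - [[0, 0, 3], [0, 0, 0], -1]
    - [[0, 0, 4.5], [0, 0, 0], -1]
    - [[0, 0, 5.5], [0, 0, 0], -1]
    - [[0, 0, 5.7], [0, 0, 0], -1]
    - [[0.5, 0, 5.7], [0, 0, 0], -1]
    - [[0.8, 0, 5.7], [0, 0, 0], -1]
    - [[1.2, 0, 5.7], [0, 0, 0], -1]
    - [[1.6, 0, 5.7], [0, 0, 0], -1]
    - [[2, 0, 5.7], [0, 0, 0], -1]
    - [[2.4, 0, 5.7], [0, 0, 0], -1]
    - [[2.4, 0, 5.7], [0, 0, 0], -1]

```text
time_s: 15.25
position: [0.4668, -0.0083, 0.1127]
orientation: [3.141, -0.002, 0.0]
wrist_force: [0.2, 0.0, 0.1]
gripper_width: 0.0001
grasp_force: 0.0
```

```bash
cat > look.py <<'E'
from h import *
from station import manip
s=manip.get_state();print(s["position"],s["wrist_force"],s["gripper_width"])
for n in("scene","top"):
    for x in reds(manip.get_image(n)["image"]):print(n,x)
E
python3 look.py
```

```text
[ 0.46682572 -0.00827469  0.11267578] [0.17380373 0.04510753 0.06202592] 0.00013394393648948668
scene ([254.7, 190.3], [241, 184, 29, 13, 148])
scene ([333.6, 194.9], [320, 188, 28, 14, 160])
scene ([236.3, 258.0], [221, 247, 32, 23, 264])
```

Run:
```python
from h import *
from station import manip
im=manip.get_image("scene")["image"]
D=(np.abs(im.astype(int)-d["scene"]["image"]).max(2)>40)
for v in range(120,216,3):print(v,''.join('#' if D[v,u] else ('r' if im[v,u,2]>2.5*im[v,u,1] and im[v,u,2]>80 else '.') for u in range(200,300,1)))
for p in((.4668,-.0083,.0957),(.4668,-.0083,.1127),(.4668,-.0083,.165)):print(proj("scene",p))
```

```text
120 ########..####.........................##############################...............................
123 ....#######....####..#############......#############################...............................
126 ##....############################.......############################...............................
129 ##.###############################.......############################...............................
132 ###.###############################......############################...............................
135 ###.###############################......############################...............................
138 #...###############################.....#############################...............................
141 .....###############################...###############################..............................
144 ......##############################..#####################################.........................
147 #...###############################.###########################################.....................
150 ##################################.###########
[... 1601 characters left out ...]
...#####....................
198 ...........................................................................#####....................
201 ...........................................................................#####....................
204 ...........................................................................######...................
207 ...........................................................................######...................
210 ...........................................................................#####....................
213 ....................................................................................................
[254.4 196.8]
[254.1 191. ]
[253.1 172.2]
```

The fingers passed over the bar, so the real fingertips end higher than the nominal 17 mm ahead of the TCP. I'll back off and measure the tip height from its silhouette.

Emit:
arm_command:
  motion:
    - [[0, 0, -1], [0, 0, 0], -1]
    - [[0, 0, -2], [0, 0, 0], -1]
    - [[-1, 0, -2], [0, 0, 0], -1]
    - [[-2, 0, -2], [0, 0, 0], -1]
    - [[-2.4, 0, -2], [0, 0, 0], -1]
    - [[-2.4, 0, -2], [0, 0, 0], -1]
    - [[-2.4, 0, -2], [0, 0, 0], -1]

```text
time_s: 16.1
position: [0.4057, -0.0083, 0.1627]
orientation: [3.141, -0.002, -0.0]
wrist_force: [-0.0, 0.2, -0.4]
gripper_width: -0.0003
grasp_force: 0.0
```

Run:
```python
from h import *
from station import manip
s=manip.get_state();p=s["position"];print(p)
im=manip.get_image("scene")["image"]
D=(np.abs(im.astype(int)-d["scene"]["image"]).max(2)>40)
for v in range(140,186,2):print(v,''.join('#' if D[v,u] else '.' for u in range(205,275,1)))
for dz in(-.04,-.02,-.01,0,.01,.02):print(dz,proj("scene",p+[0,0,dz]),proj("scene",p+[.011,0,dz]))
```

```text
[ 0.4057271  -0.00825056  0.16267888]
140 #####################..............########...........................
142 .######################...........########............................
144 .########################........#########............................
146 #############################...##########............................
148 #############################.############............................
150 ##########################################............................
152 ##########################################............................
154 ###########################..############.............................
156 ...###..################.......##########.............................
158 .......#############..............####................................
160 ......................................................................
162 ......................................................................
164 ......................................................................
166 ......................................................................
168 ........
[... 160 characters left out ...]
..................................................##
174 ....................................................................##
176 ....................................................................##
178 ....................................................................##
180 ....................................................................##
182 ....................................................................##
184 ....................................................................##
-0.04 [241.1 175.6] [243.3 177.7]
-0.02 [240.6 168.6] [242.8 170.7]
-0.01 [240.3 165.1] [242.6 167.1]
0 [240.1 161.5] [242.3 163.5]
0.01 [239.8 157.9] [242.1 159.9]
0.02 [239.5 154.2] [241.8 156.2]
```

The tip silhouette ends at row 159, about 12 mm above the TCP, so I'll go to TCP z of about 0.088 (tips at about 0.10) and push again.

Emit:
arm_command:
  motion:
    - [[0, 0, 1], [0, 0, 0], -1]
    - [[0, 0, 2], [0, 0, 0], -1]
    - [[0, 0, 3], [0, 0, 0], -1]
    - [[0, 0, 3], [0, 0, 0], -1]
    - [[0.6, 0, 3], [0, 0, 0], -1]
    - [[1.2, 0, 3], [0, 0, 0], -1]
    - [[1.5, 0, 3], [0, 0, 0], -1]
    - [[1.8, 0, 3], [0, 0, 0], -1]
    - [[2.1, 0, 3], [0, 0, 0], -1]
    - [[2.4, 0, 3], [0, 0, 0], -1]
    - [[2.4, 0, 3], [0, 0, 0], -1]

```text
time_s: 17.25
position: [0.4672, -0.0083, 0.0878]
orientation: [3.141, -0.004, 0.0]
wrist_force: [-0.0, -0.5, -0.4]
gripper_width: 0.0001
grasp_force: 0.1
```

```bash
python3 look.py
```

```text
[ 0.46722698 -0.00828573  0.08778426] [-0.04661327 -0.52009189 -0.4024576 ] 0.00010366802406388815
scene ([259.7, 191.0], [246, 185, 29, 13, 171])
scene ([333.6, 194.9], [320, 188, 28, 14, 161])
scene ([236.2, 258.1], [221, 247, 32, 23, 266])
```

The bar is moving (254.7 → 259.7, with upright at 263.6). I'll continue.

Emit:
arm_command:
  motion:
    - [[0.2, 0, 0], [0, 0, 0], -1]
    - [[0.4, 0, 0], [0, 0, 0], -1]
    - [[0.6, 0, 0], [0, 0, 0], -1]
    - [[0.8, 0, 0], [0, 0, 0], -1]
    - [[1, 0, 0], [0, 0, 0], -1]
    - [[1.2, 0, 0], [0, 0, 0], -1]
    - [[1.4, 0, 0], [0, 0, 0], -1]
    - [[1.6, 0, 0], [0, 0, 0], -1]
    - [[1.8, 0, 0], [0, 0, 0], -1]
    - [[1.8, 0, 0], [0, 0, 0], -1]
    - [[1.8, 0, 0], [0, 0, 0], -1]

```text
time_s: 18.45
position: [0.5097, -0.0081, 0.0873]
orientation: [3.142, 0.0, 0.0]
wrist_force: [-0.4, 1.0, 0.3]
gripper_width: -0.0001
grasp_force: 0.0
```

```bash
python3 look.py
```

```text
[ 0.50972604 -0.00806361  0.08734842] [-0.36991576  0.96661599  0.28855113] -0.00010863576155196887
scene ([333.5, 194.9], [320, 188, 28, 14, 159])
scene ([274.4, 208.2], [260, 201, 30, 15, 183])
scene ([236.2, 258.1], [221, 247, 32, 23, 267])
```

The bar is at (274.4, 208.2), which matches the projected ON position (273.6, 208.7). I'll retreat.

Emit:
arm_command:
  motion:
    - [[-1, 0, 0], [0, 0, 0], -1]
    - [[-2, 0, 0], [0, 0, 0], -1]
    - [[-3.5, 0, 0], [0, 0, 0], -1]
    - [[-4.5, 0, -1], [0, 0, 0], -1]
    - [[-4.5, 0, -3], [0, 0, 0], -1]
    - [[-4.5, 0, -5], [0, 0, 0], -1]
    - [[-4.5, 0, -7], [0, 0, 0], -1]
    - [[-4.5, 0, -7], [0, 0, 0], -1]
    - [[-4.5, 0, -7], [0, 0, 0], -1]

```text
time_s: 19.45
position: [0.3975, -0.0082, 0.2636]
orientation: [3.141, -0.003, 0.0]
wrist_force: [-0.0, -0.1, -1.4]
gripper_width: -0.0004
grasp_force: 0.0
```

```bash
python3 look.py
python3 - <<'E'
from h import *
from station import manip
im=manip.get_image("scene")["image"];q=cv2.imread("pics/s5.png")
D=np.abs(im.astype(int)-q).max(2)>40
for n,(u0,v0,u1,v1) in dict(beakerpin=(345,138,385,205),bottle=(105,215,150,280),flask=(372,228,408,280),green=(284,225,296,270)).items():print(n,D[v0:v1,u0:u1].sum())
E
```

```text
[ 0.39751065 -0.00815475  0.26361455] [-0.02666979 -0.14778944 -1.39388846] -0.00044509196613568247
scene ([333.5, 194.9], [320, 188, 28, 14, 159])
scene ([274.4, 208.1], [260, 201, 30, 15, 179])
scene ([236.3, 258.0], [221, 247, 32, 23, 259])
beakerpin 0
bottle 0
flask 0
green 0
```

All three handles are ON, and the beaker, pin and bystanders haven't moved. I'll hand in the job.

```bash
python3 -c "
from station import manip
print(manip.finish_job())"
```

```text
the job is handed in; nothing more can be done
None
```

The job is handed in at about 19.5 s: the red pin stands in the upright beaker, isolator A's handle is fully ON after a second push (the first passed over the bar), isolators B and C are still on, and the bottle and jar were not moved.

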